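# Take the ratchet-locked drain plug out of a gearbox

## Task

Get the drain plug out of the gearbox on the bench: flip the locking pawl back, well clear of the plug's ratchet teeth, unscrew the star-handled plug until its thread lets go, and draw it straight out of the port. Lay it gently down inside the empty tray, let go, leave the pawl flipped back, and do not disturb the jar, the spanner or the vee block.

Things in the scene. Friction and masses are not known exactly. Their poses are not given: they have to be found in the camera images.
- gearbox: grey cast gearbox, fixed. Origin: on the bench vertically below the mouth of its drain port. Its -x is the port's outward direction (level, world -y within 0.45 rad), z up. Port axis level, 120 mm above the origin. A round light-metal boss, 60 mm diameter, runs from the mouth (x=0) to the front face (x=25 mm); the box behind is 200 mm wide in y, 200 mm high, to x=198 mm.
- port_mouth (a point): centre of the port's mouth; axes as the gearbox. Right-hand coarse thread: the plug unscrews counter-clockwise seen from outside (its top goes to the gearbox's +y) and comes out 0.055 mm per degree. It lets go after about 100 deg from the start and meets a stop at about 134 deg; at 105 to 130 deg it draws out lightly, straight along -x. Loose fit: the plug sags about 3 deg; turning is light.
- plug_hub (a point): centre of the plug's star handle; at the start (fully home) at x=-50, y=0, z=120 mm in the gearbox frame, axes parallel to the gearbox's; its x runs along the plug to its inner end. Six light-metal arms, 60 deg apart, reach 50 mm from the axis, 9 mm thick, 16 mm wide along the axis; hub 24 mm diameter. At the start one arm leans 34 deg from upright towards -y, the next 26 deg towards +y.
- plug_tip (a point): middle of the plug's inner end, 92 mm from plug_hub along the plug's x; 42 mm inside the mouth at the start. 0.28 kg. Along its x from the hub: neck 18 mm diameter from 10 to 36 mm, ratchet wheel 48 mm over 8 teeth to 46, washer 40 mm diameter to 49.5, then shank 22 mm diameter with two thread lugs at 70 mm reaching 18.7 mm from the axis. Lying, it rests on two arms and the shank end.
- pawl (a joint): hinge of the locking pawl, rad: 0 to 0.08 at the start, engaged, so the plug cannot unscrew; grows as it is flipped back, stop at 1.3; clear of the teeth above about 0.4, flip it past 0.5. Stays where it is left (friction 0.06 N m). Hinge axis parallel to the port axis, at x=-9, y=+38, z=150 mm in the gearbox frame.
- pawl_tail (a point): tip of the pawl's upright tail, a dark steel bar 8 mm thick, 10 mm wide along the port axis, 53 mm long from the hinge. With the pawl engaged the tip is at x=-9, y=+28, z=202 mm in the gearbox frame; flipping back moves it towards the gearbox's +y, in an arc about the hinge.
- tray: the empty grey tray, fixed: 220 mm (its x) by 190 mm (its y), 26 mm high, walls and floor 4 mm. Origin: middle of its underside, z up. An equal tray full of steel parts up to 52 mm high stands near by, on either side of it.
- plug: the plug as a body; same pose as plug_hub.
- grease_jar: white jar with dark lid, 56 mm diameter, 95 mm high, loose, beside the gearbox. Origin: centre of its underside. Leave it.
- spanner: steel spanner, 170 mm long, lying loose on the bench. Origin at the middle of its underside. Leave it.
- vee_block: dark steel vee block 60 x 50 x 45 mm, loose. Origin: centre of its underside. Leave it.
Mind the look-alikes: they are no part of the job. Of the things that look like the plug, the larger one is meant.

How it is judged:
On the way, in this order (a step that is already met when the one before it is completed fails the run):
1. the pawl is flipped back past 0.5 rad with the plug still in the port (value of joint pawl above 0.5 rad and x of plug_tip in the frame of gearbox above 0.03 m), for 0.2 s.
2. the plug is backed off by its thread: 4 mm out, its shank still in the port (x of plug_hub in the frame of gearbox below -0.054 m and x of plug_tip in the frame of gearbox above 0.005 m), for 0.05 s.
3. the plug is drawn clear of the port, in line with it (within 0.3 rad, and 25 mm at its inner end) (x of plug_tip in the frame of gearbox below -0.003 m and angle between the x axis of plug_hub and the x axis of gearbox, either way round below 0.3 rad and y of plug_tip in the frame of gearbox between -0.025 and 0.025 m and z of plug_tip in the frame of gearbox between 0.095 and 0.145 m), for 0.05 s.
At the end, for the whole second after the job is handed in: The plug lies at rest within the walls of the empty tray: the centre of its handle and its inner end are both inside the tray's walls, less than 60 mm and 45 mm above the tray's underside; the pawl is still flipped back past 0.5 rad (x of plug_hub in the frame of tray between -0.106 and 0.106 m and y of plug_hub in the frame of tray between -0.091 and 0.091 m and z of plug_hub in the frame of tray between 0 and 0.06 m and x of plug_tip in the frame of tray between -0.106 and 0.106 m and y of plug_tip in the frame of tray between -0.091 and 0.091 m and z of plug_tip in the frame of tray between 0 and 0.045 m and linear speed of plug below 0.02 m/s and value of joint pawl above 0.5 rad); the robot touches nothing.
It fails at once if the plug comes down into the tray faster than 0.9 m/s (dropped) (z of plug_hub in the frame of tray below 0.12 m and x of plug_hub in the frame of tray between -0.12 and 0.12 m and y of plug_hub in the frame of tray between -0.1 and 0.1 m and linear speed of plug above 0.9 m/s).
It fails at once if the grease jar is shoved 25 mm or knocked over (distance of grease_jar from where it was at the start of the episode above 0.025 m or angle between grease_jar's own z axis and vertical above 0.4 rad).
It fails at once if the spanner is shoved 25 mm or knocked over (distance of spanner from where it was at the start of the episode above 0.025 m or angle between spanner's own z axis and vertical above 0.4 rad).
It fails at once if the vee block is shoved 25 mm or knocked over (distance of vee_block from where it was at the start of the episode above 0.025 m or angle between vee_block's own z axis and vertical above 0.4 rad).
It also fails if it takes over 54 s, if anything falls off the work surface, if the arm or the gripper's body presses on something with over 40 N, if the wrist force passes 120 N, or if a joint passes its speed limit or range.

## Robot

A 7-joint arm with a two-finger parallel gripper is mounted at the origin on the work surface. World frame = base frame: x ahead of the robot, y to its left, z up, the work surface at z = 0. Lengths are in m, angles in rad, forces in N, time in s.
With the tool pointing down it reaches from about 0.425 to 0.925 m from the base axis. Payload 6.8 kg.
Tool frame: the origin (TCP) lies at the very end of the fingers, on their centre line; the grasp point (between the pads) lies 19 mm behind it; z points along the fingers, y is the line along which they close (so a half turn about z gives the same grasp; the last joint's range is limited). The gripper opens to 85 mm and grips with 20 to 120 N. Pads are 22 mm wide; open, the fingers measure 114 mm over their backs; the gripper's body (76 mm by 85 mm) begins 54 mm behind the grasp point. The pads swing forward as they close: fully open they stand 13 mm farther back than shut.
Start: joints at [-1.374, 0.477, 0.022, 1.555, -0.011, 1.109, -0.083], TCP at [0.203, 0.644, 0.231] pointing down, gripper open.
Joint ranges: [-2.96, 2.96], [-0.34, 2.1], [-1.41, 1.46], [0.24, 2.44], [-1.37, 4.51], [0.17, 1.92], [-2.96, 2.96]. Speed limits (rad/s): [2.39, 2.39, 3.14, 3.14, 3.14, 3.14, 3.14].

## Interface

Orientations are given as a unit quaternion [w, x, y, z].
In Python, from station import bot gives the robot as it stands.
- The arm moves only by the tool jog_arm, never from a script. Its argument "motion" is a list of rows, each a list of 7 numbers: the turn, a rotation vector about the tool's x, y, z in rad, then the shift along the tool's x, y, z in mm, then the finger opening in mm, from 0 to 85.4. A call has 1 to 10 rows; each row is the pose to reach, as a shift and turn from the pose commanded when the call began, along the tool's axes at that moment; what a row does not reach only later rows make up. A row lasts 1/8 s, in which the tool goes at most 62.5 mm and 10.7 degrees, less where a joint would pass 70% of its speed; a pose out of reach is approached as far as the arm can. A call with a gripper value outside its range is refused whole. The fingers move at their own pace and stop on an object; "grip_force" is the grip in N (left out, the last holds). Time passes only in rows, so rows that repeat a pose let the fingers close. It gives the time, the measured TCP pose, the force, the opening and the grip force at its end, in the units of the state.
- bot.get_obs(): the state, without advancing time (a new reading comes with each control period).
- bot.read_camera(name): name is "scene" or "top" or "wrist"; returns a dict with "pixels" (400x640x3 uint8, red, green, blue), "camera_matrix" (3x3 intrinsics, pixels), "T" (4x4, takes a point from camera to world coordinates); the wrist camera has in their place "tool_from_camera" (4x4, takes a point from camera to tool coordinates, whose origin is the TCP and whose axes are the flange's). Camera axes: x right, y down, z forward; pixel columns grow to the right and rows downward; lengths in m; the calibration is good to about 2 mm. A picture is of the moment at which its call begins: read the wrist's pose just before it. There is no depth.
- bot.hand_in(): hands the job in; it is judged then, once.
Trained networks look in a picture, given as the dict that the camera call returned (one of the last four; its "shot" number tells which), for a name from the list of things; names that differ only in an ending like _2 or _b are one class to them, and where a whole thing is asked for, a point or a joint stands for the part that bears it (a point fixed in the world has none). Each returns a list of dicts, best first, with "score" (0 to 1); they miss things now and then, are a little off and sometimes report something else, mostly with a low value. They report only what shows in the picture. A call takes as long as a camera call. They do not tell look-alikes from the thing itself.
- bot.spot_in(thing, picture): "xy" ([column, row] in pixels, amid what is visible of it).
- bot.tip_of(thing, picture): "xy" ([column, row] in pixels: a listed point, or the origin of a listed thing).
The state is a dict: "t": time; "q": joint angles; "joint_vel": joint speeds; "joint_torque": joint torques, N m; "eef_pos": TCP position; "tool_rot": TCP orientation; "contact_force": force on the tool from outside, world axes, zero at the start; "torque": the same for the moment, N m; "gripper_width": opening from 0.0 (shut) to 1.0 (fully open); "grasp_force": force on a finger pad.
Only numpy, scipy, OpenCV 4.12 (cv2) and the standard library are available. Lean on these libraries where they do the work, as an engineer would, in place of code of your own. Each camera call takes 0.05 s, during which the arm holds its last target. There are 200 camera calls.

## Working session

There is one attempt and no reset: what is moved stays moved. The work goes in short steps, Python scripts to look and compute and a tool call to move; the robot and the scene stay as the last step left them, time stands still between calls to the robot, and variables do not carry over. Pictures are saved under pics/ and viewed, at most 10 in all, crops included, and the job is handed in when it is done.

Besides the shell and the picture viewer there is one more tool, called after "Call:" in YAML: its name, and indented under it one key for each argument. jog_arm: Moves the arm, as the interface text tells. Its arguments: {"type":"object","properties":{"motion":{"type":"array"},"grip_force":{"type":"number"}},"required":["motion"]}

```bash
ls; mkdir -p pics; cat > h.py <<'E'
import numpy as np, cv2
from station import bot
from scipy.spatial.transform import Rotation as R
def save(n,p): cv2.imwrite('pics/'+n, cv2.cvtColor(p,cv2.COLOR_RGB2BGR))
def rot(o): q=o['tool_rot']; return R.from_quat([q[1],q[2],q[3],q[0]])
def camT(p,o=None):
    if 'T' in p: return np.array(p['T'])
    W=np.eye(4); W[:3,:3]=rot(o).as_matrix(); W[:3,3]=o['eef_pos']; return W@np.array(p['tool_from_camera'])
def ray(p,xy,T=None):
    T=camT(p) if T is None else T
    d=T[:3,:3]@np.linalg.solve(p['camera_matrix'],[xy[0],xy[1],1]); return T[:3,3],d/np.linalg.norm(d)
def onz(p,xy,z,T=None):
    o,d=ray(p,xy,T); return o+d*(z-o[2])/d[2]
def proj(p,X,T=None):
    T=camT(p) if T is None else T
    c=(np.atleast_2d(X)-T[:3,3])@T[:3,:3]; u=c@np.array(p['camera_matrix']).T; return u[:,:2]/u[:,2:]
E
cat > a.py <<'E'
from h import *
np.set_printoptions(precision=3,suppress=True)
print(bot.get_obs())
for n in ['scene','top']:
    p=bot.read_camera(n); save(n+'.png',p['pixels'])
    print(n,camT(p)[:3,3],camT(p)[:3,2])
    for t in ['gearbox','port_mouth','plug_hub','pawl_tail','tray','grease_jar','spanner','vee_block']:
        print(t,'tip',[(np.round(d['xy']).tolist(),round(d['score'],2)) for d in bot.tip_of(t,p)[:4]],'spot',[(np.round(d['xy']).tolist(),round(d['score'],2)) for d in bot.spot_in(t,p)[:4]])
E
python3 a.py
```

```text
pics
{'t': 0.0, 'q': array([-1.374,  0.478,  0.022,  1.556, -0.011,  1.109, -0.083]), 'joint_vel': array([-0.001, -0.   , -0.001,  0.001, -0.001, -0.001, -0.   ]), 'joint_torque': array([ -0.001, -59.644,   1.608, -28.119,   0.012,   0.009,   0.   ]), 'eef_pos': array([0.202, 0.643, 0.23 ]), 'tool_rot': array([-0.   ,  0.152,  0.988, -0.001]), 'contact_force': array([-0.243,  0.095, -1.046]), 'torque': array([-0.044,  0.017, -0.004]), 'grasp_force': 0.0, 'gripper_width': 0.9978536345817781}
scene [ 1.482 -0.121  0.811] [-0.808  0.045 -0.587]
gearbox tip [([415.0, 234.0], 0.62)] spot [([405.0, 200.0], 0.65), ([466.0, 206.0], 0.64)]
port_mouth tip [([423.0, 198.0], 0.67)] spot [([470.0, 206.0], 0.72)]
plug_hub tip [([403.0, 197.0], 0.96), ([376.0, 193.0], 0.59)] spot [([406.0, 198.0], 0.8), ([416.0, 263.0], 0.7), ([378.0, 194.0], 0.68), ([469.0, 206.0], 0.24)]
pawl_tail tip [([416.0, 161.0], 0.71)] spot [([416.0, 170.0], 0.62)]
tray tip [([292.0, 223.0], 0.82)] spot [([292.0, 224.0], 0.66)]
grease_jar tip [([413.0, 277.0], 0.69)] spot [([414.0, 262.0], 0.87)]
spanner tip [([243.0, 273.0], 0.83)] spot [([245.0, 277.0], 0.98)]
vee_block tip [([312.0, 283.0], 0.7)] spot [([310.0, 276.0], 0.7)]
top [ 0.466 -0.086  1.138] [ 0.108  0.003 -0.994]
gearbox tip [([210.0, 208.0], 0.76)] spot [([141.0, 207.0], 0.82)]
port_mouth tip [] spot [([142.0, 205.0], 0.83), ([222.0, 148.0], 0.69), ([218.0, 202.0], 0.51)]
plug_hub tip [([217.0, 207.0], 0.93), ([211.0, 212.0], 0.74), ([235.0, 274.0], 0.57)] spot [([242.0, 270.0], 0.76), ([215.0, 208.0], 0.64)]
pawl_tail tip [([187.0, 214.0], 0.42)] spot [([194.0, 215.0], 0.44)]
tray tip [([344.0, 236.0], 0.83), ([219.0, 204.0], 0.61)] spot [([345.0, 235.0], 0.73)]
grease_jar tip [([226.0, 152.0], 0.61)] spot [([221.0, 147.0], 0.75)]
spanner tip [] spot [([393.0, 165.0], 0.87), ([223.0, 149.0], 0.69)]
vee_block tip [([326.0, 152.0], 0.56)] spot [([326.0, 154.0], 0.74)]
```

View pics/scene.png

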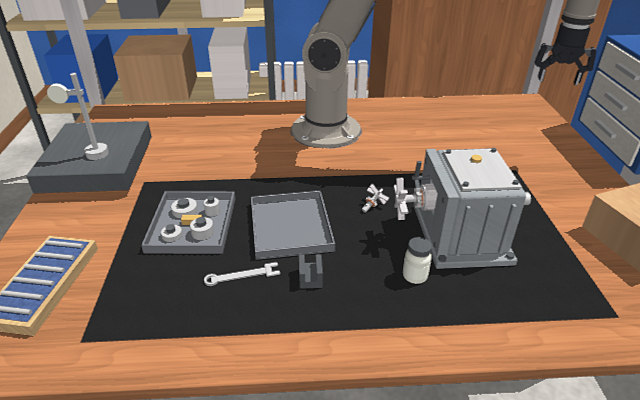

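View pics/top.png

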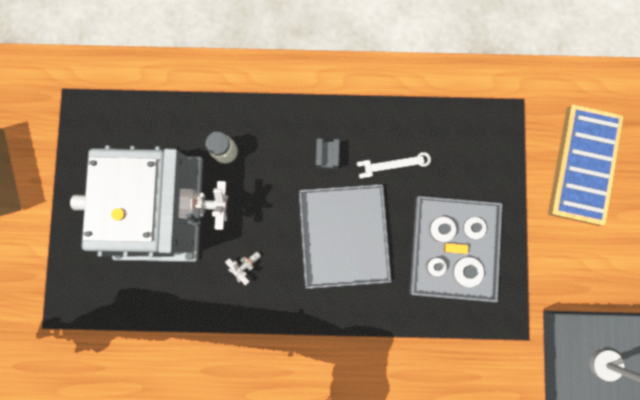

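Scene: the real plug star is in the gearbox port at (403,197), a small look-alike lies on the bench at (375,197), empty tray (292,224), full tray (190,222). In the top view: plug (217,205), small look-alike (242,268), empty tray (344,236), spanner (393,165), vee block (327,153), jar (221,147). I choose the plug in the port; a close crop will check it.

```bash
cat > b.py <<'E'
from h import *
np.set_printoptions(precision=4,suppress=True)
s=bot.read_camera('scene'); t=bot.read_camera('top')
def tri(a,b):
    (o1,d1),(o2,d2)=ray(s,a),ray(t,b)
    k=np.linalg.lstsq(np.c_[d1,-d2],o2-o1,rcond=None)[0]
    A,B=o1+d1*k[0],o2+d2*k[1]; return (A+B)/2,np.linalg.norm(A-B)
print('hub',tri((403,197),(217,207)),'tail',tri((416,161),(187,214)))
print('box tip',onz(s,(415,234),0),onz(t,(210,208),0))
print('tray',onz(s,(292,223),0),onz(t,(344,236),0))
for c in [(300,189),(382,184),(390,281),(306,287)]: print('tray rim',onz(t,c,.026))
for n,xy in [('jar',(221,147)),('vee',(326,153)),('spanner',(393,165))]: print(n,onz(t,xy,0.04 if n!='spanner' else .005))
g=lambda I,x0,y0,w,h,k:cv2.resize(I[y0:y0+h,x0:x0+w],None,fx=k,fy=k,interpolation=cv2.INTER_CUBIC)
a=g(s['pixels'],355,140,190,140,4); b=g(t['pixels'],70,130,190,150,4)
save('c1.png',a); save('c2.png',b)
E
python3 b.py
```

```text
hub (array([0.5532, 0.1396, 0.1172]), np.float64(0.0008671757171768717)) tail (array([0.5304, 0.171 , 0.2038]), np.float64(0.010274317893663662))
box tip [0.5535 0.1828 0.    ] [0.5605 0.181  0.    ]
tray [ 0.4926 -0.1255  0.    ] [ 0.5033 -0.1302  0.    ]
tray rim [ 0.6065 -0.0272  0.026 ]
tray rim [ 0.6224 -0.2132  0.026 ]
tray rim [ 0.405  -0.2335  0.026 ]
tray rim [ 0.3874 -0.047   0.026 ]
jar [0.6962 0.1536 0.04  ]
vee [ 0.6881 -0.0843  0.04  ]
spanner [ 0.6706 -0.2407  0.005 ]
```

View pics/c1.png

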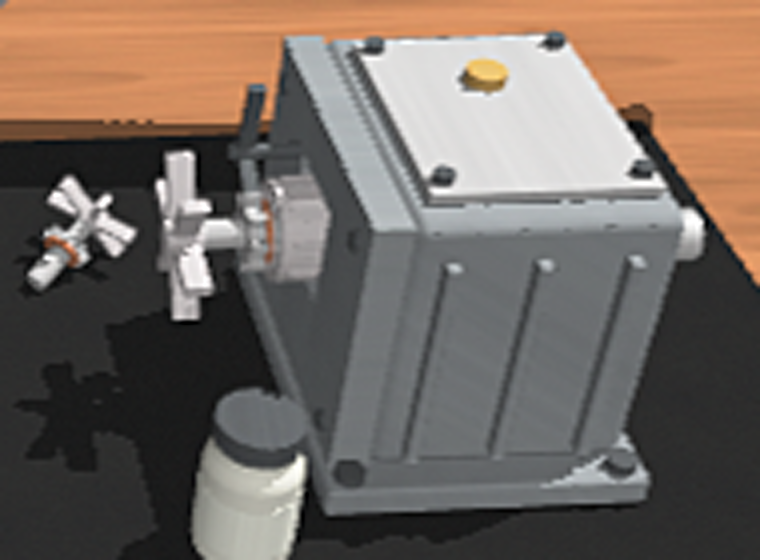

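View pics/c2.png

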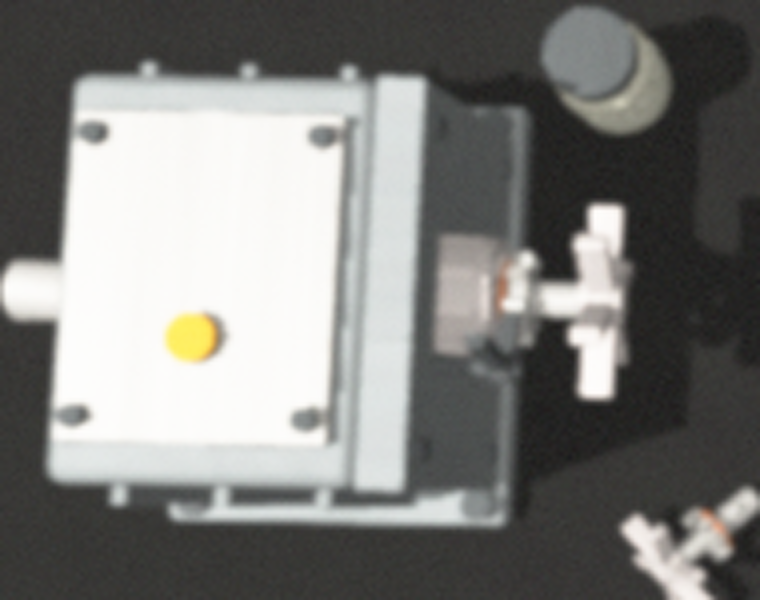

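Crops confirm it: the large star plug with its white arms is in the boss on the gearbox (top ≈(219,205)), the pawl tail stands at scene (419,162), and the small one (372,197) lies loose on the bench. Next I fit the gearbox pose.

```bash
cat > c.py <<'E'
from h import *
from scipy.optimize import least_squares
np.set_printoptions(precision=4,suppress=True)
s=bot.read_camera('scene'); t=bot.read_camera('top')
obs=[(s,(-.05,0,.12),(403,197)),(t,(-.05,0,.12),(218,206)),(s,(-.009,.028,.202),(418,161.5)),
 (s,(.025,.1,.2),(426.7,149.5)),(s,(.025,-.1,.2),(448.7,198)),(t,(.025,-.1,.2),(176.2,148.7)),(t,(.025,.1,.2),(171.7,252.3)),
 (s,(.198,-.1,.2),(524,193)),(t,(.198,.1,.2),(82,250)),(t,(.198,-.1,.2),(89.5,149))]
def w(v,X): c,n=np.cos(v[2]),np.sin(v[2]); return np.array([v[0]+c*X[0]-n*X[1],v[1]+n*X[0]+c*X[1],X[2]])
f=lambda v:np.concatenate([proj(p,w(v,X))[0]-xy for p,X,xy in obs])
r=least_squares(f,[.555,.19,1.55],loss='soft_l1',f_scale=2); print(r.x,'\n',f(r.x).reshape(-1,2))
o=bot.get_obs(); p=bot.read_camera('wrist'); save('w.png',p['pixels'])
T=camT(p,o); print('wrist cam',T[:3,3],T[:3,2])
for n,X in [('hub',(-.05,0,.12)),('tail',(-.009,.028,.202)),('mouth',(0,0,.12))]: print(n,w(r.x,X),proj(p,w(r.x,X),T))
E
python3 c.py
```

```text
[0.5582 0.1792 1.574 ] 
 [[-3.9651  0.503 ]
 [ 3.6049 -1.5147]
 [-0.2535 -0.3162]
 [-1.9805 -3.8308]
 [-1.3343 -4.1344]
 [ 0.2967 -0.4835]
 [-0.824   0.0008]
 [ 3.5845 -1.9736]
 [-2.5981  0.3854]
 [-2.413  -2.6149]]
wrist cam [0.1292 0.6674 0.3743] [ 0.2888 -0.0902 -0.9531]
hub [0.5584 0.1292 0.12  ] [[ 37.18   545.4865]]
tail [0.5302 0.1701 0.202 ] [[-12.0479 628.0876]]
mouth [0.5582 0.1792 0.12  ] [[ 69.169  538.6588]]
```

```bash
cat >> h.py <<'E'
def go(pos,ax=None,o=None):
    """move row (rotvec, mm) from measured pose to world pos; ax = (toolx, toolz) world"""
    o=o or bot.get_obs(); r=rot(o)
    if ax is None: rv=np.zeros(3)
    else:
        x=np.array(ax[0],float); z=np.array(ax[1],float); z/=np.linalg.norm(z); x-=z*(x@z); x/=np.linalg.norm(x)
        rv=(r.inv()*R.from_matrix(np.c_[x,np.cross(z,x),z])).as_rotvec()
    d=r.inv().apply(np.array(pos)-o['eef_pos'])*1000
    print(np.round(rv,3).tolist(),np.round(d,1).tolist())
E
python3 -c "
from h import *
go((.2,.62,.40),((-1,0,0),(0,0,-1)))
go((.5,.13,.36),((-1,0,0),(0,0,-1)))"
```

```text
[0.0, -0.0, -0.305] [-4.7, -23.6, -168.7]
[0.0, -0.0, -0.305] [-438.0, -400.9, -128.7]
```

Call:
jog_arm:
  motion:
    - [0,0,0,0,-10,-60,0]
    - [0,0,0,-10,-40,-120,0]
    - [0,0,-0.1,-60,-80,-150,0]
    - [0,0,-0.2,-110,-120,-150,0]
    - [0,0,-0.305,-165,-160,-150,0]
    - [0,0,-0.305,-220,-210,-150,0]
    - [0,0,-0.305,-275,-260,-150,0]
    - [0,0,-0.305,-330,-310,-140,0]
    - [0,0,-0.305,-385,-360,-130,0]
    - [0,0,-0.305,-438,-400,-129,0]
  grip_force: 60

```text
t: 3.2
eef_pos: [0.463, 0.1875, 0.3649]
tool_rot: [0.0, -0.0, 1.0, 0.0]
contact_force: [0.8, 0.3, -0.6]
gripper_width: 0.002
grasp_force: 0.0
```

Call:
jog_arm:
  motion:
    - [0,0,0,0,0,0,0]
    - [0,0,0,0,0,0,0]

```text
t: 3.45
eef_pos: [0.4621, 0.19, 0.3649]
tool_rot: [-0.0, -0.0, 1.0, 0.0]
contact_force: [-0.1, 0.2, -0.3]
gripper_width: -0.001
grasp_force: 0.0
```

```bash
cat > d.py <<'E'
from h import *
np.set_printoptions(precision=4,suppress=True)
o=bot.get_obs(); p=bot.read_camera('wrist'); T=camT(p,o); print(o['t'],o['eef_pos'],o['tool_rot'],o['q'])
for n,z in [('plug_hub',.12),('port_mouth',.12),('pawl_tail',.202),('plug_tip',.12)]:
    for d in bot.tip_of(n,p)[:3]: print(n,np.round(d['xy'],1),round(d['score'],2),onz(p,d['xy'],z,T))
import sys
save(sys.argv[1],p['pixels'])
E
python3 d.py w1.png
```

```text
3.45 [0.4621 0.19   0.3649] [-0.0001 -0.0001  1.      0.0003] [-0.8046  0.0682  0.3106  1.7986 -0.0225  1.2779  1.0829]
plug_hub [267.3 131.9] 0.69 [0.4119 0.1274 0.12  ]
port_mouth [313.4 242.4] 0.77 [0.5626 0.1845 0.12  ]
pawl_tail [304.1 248.3] 0.72 [0.5323 0.1754 0.202 ]
plug_tip [244.1 156.1] 0.85 [0.4421 0.0962 0.12  ]
plug_tip [128.7 181.8] 0.42 [ 0.476  -0.0577  0.12  ]
```

View pics/w1.png

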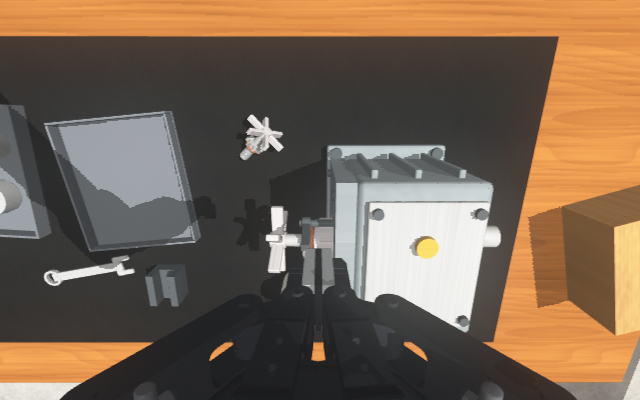

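The wrist view shows the plug star at (277,239), the mouth near (313,242), the small look-alike at (262,137), tray at the left; fingers hide the pawl. I move outward (+x) for a clear view.

Call:
jog_arm:
  motion:
    - [0,0,0,-50,-10,0,0]
    - [0,0,0,-100,-20,0,0]
    - [0,0,0,-150,-40,20,0]
    - [0,0,0,-170,-50,40,0]
    - [0,0,0,-170,-50,50,0]
    - [0,0,0,-170,-50,50,0]
    - [0,0,0,-170,-50,50,0]

```text
t: 4.58
eef_pos: [0.6319, 0.1408, 0.3159]
tool_rot: [0.001, -0.001, 1.0, 0.001]
contact_force: [0.2, -0.2, 0.9]
gripper_width: -0.0
grasp_force: 0.0
```

```bash
python3 d.py w2.png; python3 -c "
import cv2;I=cv2.imread('pics/w2.png');cv2.imwrite('pics/w2c.png',cv2.resize(I[0:300,120:520],None,fx=2,fy=2,interpolation=2))"
```

```text
4.575 [0.6319 0.1408 0.3159] [ 0.0005 -0.001   1.      0.0006] [-0.6054  0.3835  0.4006  1.5443 -0.1558  1.2439  1.3919]
plug_hub [309.8 115.2] 0.92 [0.5611 0.1327 0.12  ]
port_mouth [356.3 114.6] 0.69 [0.5603 0.1826 0.12  ]
pawl_tail [362.5  76.5] 0.62 [0.5303 0.1761 0.202 ]
plug_tip [261.4  34.3] 0.78 [0.484  0.0848 0.12  ]
```

View pics/w2c.png

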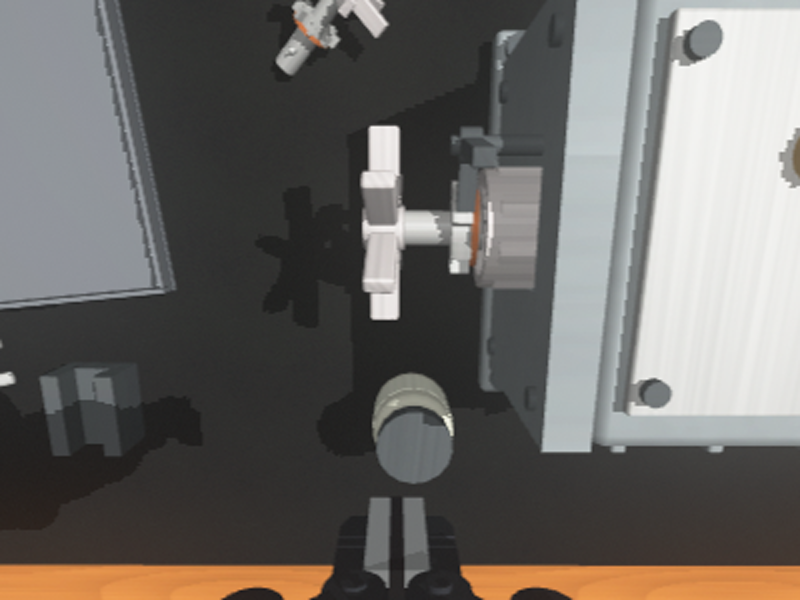

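The crop shows the star hub at about (382,228), i.e. image (311,114), the pawl at (475,145), the boss mouth at x≈478 and the jar at (413,430). It agrees with the networks; I check the yaw from the front edges.

```bash
python3 - <<'E'
from h import *
np.set_printoptions(precision=4,suppress=True)
o=bot.get_obs(); p=bot.read_camera('wrist'); T=camT(p,o)
q=lambda c,z: onz(p,(120+c[0]/2,c[1]/2),z,T)
for n,a,b,z in [('front top',(575,0),(543,450),.2),('2nd',(640,0),(597,440),.2),('base',(497,60),(482,380),.015),('cover',(676,10),(628,413),.205),('star top arms l',(363,175),(366,290),.163)]:
    A,B=q(a,z),q(b,z); d=A-B; print(n,A,B,'yaw off',np.arctan2(d[1],-d[0]))
print('neck axis',q((362,229),.12),q((450,227),.12))
t=bot.read_camera('top')
A,B=[onz(t,c,.2) for c in [(171.7,252.3),(176.2,148.7)]]; d=A-B; print('top',A,B,np.arctan2(d[1],-d[0]))
# predicted
for yaw in (0,.05,.1):
  th=np.pi/2-yaw; c,s=np.cos(th),np.sin(th)
  X=[np.array([.560+c*x-s*y,.183+s*x+c*y,z]) for x,y,z in [(-.05,0,.12),(-.009,.028,.202),(.025,-.1,.2),(-.05,-.028,.1615),(-.05,.022,.165)]]
  print(yaw,(proj(p,X,T)-[120,0])*2)
E
```

```text
front top [0.4784 0.2063 0.2   ] [0.6563 0.208  0.2   ] yaw off -0.009614005493047707
2nd [0.4783 0.2303 0.2   ] [0.6514 0.2322 0.2   ] yaw off -0.011424435594718486
base [0.4571 0.2061 0.015 ] [0.6719 0.2061 0.015 ] yaw off 7.595783961536004e-05
cover [0.4829 0.242  0.205 ] [0.6368 0.2428 0.205 ] yaw off -0.005327497398071571
star top arms l [0.5365 0.1253 0.163 ] [0.5882 0.126  0.163 ] yaw off -0.013459281786637828
neck axis [0.5608 0.1223 0.12  ] [0.5597 0.1694 0.12  ]
top [0.4582 0.2024 0.2   ] [0.6572 0.2051 0.2   ] -0.013684209775428304
0 [[382.0009 227.5234]
 [481.7642 156.2989]
 [542.4501 457.4163]
 [380.5271 289.1545]
 [379.7254 178.3353]]
0.05 [[382.0947 222.64  ]
 [485.405  155.1649]
 [531.3571 459.6688]
 [377.731  283.8333]
 [382.2591 172.5015]]
0.1 [[382.423  217.7464]
 [489.089  154.2257]
 [520.2177 461.4078]
 [375.1852 278.3498]
 [385.0777 166.782 ]]
```

Call:
jog_arm:
  motion:
    - [0,0,0,40,20,30,0]
    - [0,0,0,70,33,60,0]
    - [0,0,0,70,33,100,0]
    - [0,0,0,70,33,138,0]
    - [0,0,0,70,33,138,0]
    - [0,0,0,70,33,138,0]

```text
t: 5.68
eef_pos: [0.5635, 0.1726, 0.1783]
tool_rot: [0.001, 0.0, 1.0, 0.0]
contact_force: [0.2, 1.2, 0.6]
gripper_width: -0.0
grasp_force: 0.0
```

Call:
jog_arm:
  motion:
    - [0,0,0,12,0,0,0]
    - [0,0,0,24,0,0,0]
    - [0,0,0,36,0,0,0]
    - [0,0,0,46,0,0,0]
    - [0,0,0,54,0,0,0]
    - [0,0,0,54,0,0,0]
    - [0,0,0,54,0,0,0]

```text
t: 6.55
eef_pos: [0.5079, 0.1724, 0.1765]
tool_rot: [-0.001, -0.0, 1.0, -0.0]
contact_force: [0.1, 0.4, -0.9]
gripper_width: 0.0
grasp_force: 0.0
```

Call:
jog_arm:
  motion:
    - [0,0,0,-5,0,-50,0]
    - [0,0,0,-20,-10,-100,0]
    - [0,0,0,-70,-31,-140,0]
    - [0,0,0,-124,-31,-140,0]
    - [0,0,0,-124,-31,-140,0]
    - [0,0,0,-124,-31,-140,0]

```text
t: 7.3
eef_pos: [0.6319, 0.1414, 0.3157]
tool_rot: [-0.001, 0.0, 1.0, -0.0]
contact_force: [-0.3, 0.0, -1.0]
gripper_width: -0.0
grasp_force: 0.0
```

```bash
python3 d.py w3.png; python3 -c "
import cv2;I=cv2.imread('pics/w3.png');cv2.imwrite('pics/w3c.png',cv2.resize(I[20:200,220:420],None,fx=3,fy=3,interpolation=2))"
```

```text
7.3 [0.6319 0.1414 0.3157] [-0.0011  0.      1.     -0.0004] [-0.6211  0.3882  0.4221  1.5425 -0.1639  1.2485  1.3963]
plug_hub [308.5 117.3] 0.57 [0.5625 0.1315 0.12  ]
port_mouth [361.  114.7] 0.87 [0.5598 0.1879 0.12  ]
pawl_tail [360.7  12.8] 0.72 [0.4863 0.1733 0.202 ]
plug_tip [263.5  35.3] 0.94 [0.484  0.0872 0.12  ]
```

View pics/w3c.png

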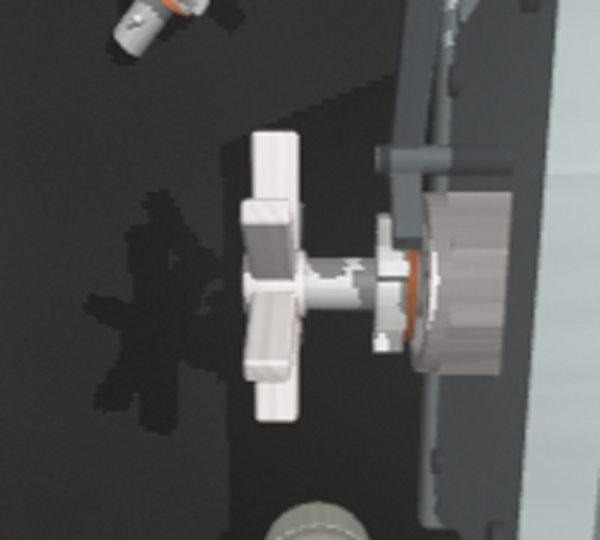

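Call:
jog_arm:
  motion:
    - [0,0,0,20,-6,60,0]
    - [0,0,0,24,-8,110,0]
    - [0,0,0,24,-8,150,0]
    - [0,0,0,24,-8,163,0]
    - [0,0,0,24,-8,163,0]
    - [0,0,0,24,-8,163,0]

```text
t: 8.3
eef_pos: [0.6098, 0.1338, 0.1558]
tool_rot: [0.002, -0.0, 1.0, 0.001]
contact_force: [1.8, 0.3, 0.5]
gripper_width: -0.002
grasp_force: 0.0
```

Call:
jog_arm:
  motion:
    - [0,0,0,10,0,0,0]
    - [0,0,0,20,0,0,0]
    - [0,0,0,30,0,0,0]
    - [0,0,0,40,0,0,0]
    - [0,0,0,50,0,0,0]
    - [0,0,0,57,0,0,0]
    - [0,0,0,57,0,0,0]
    - [0,0,0,57,0,0,0]

```text
t: 9.3
eef_pos: [0.56, 0.1305, 0.1611]
tool_rot: [0.01, 0.002, 1.0, 0.001]
contact_force: [7.2, -10.0, 28.6]
gripper_width: 0.002
grasp_force: 16.7
```

```bash
python3 - <<'E'
from h import *
s=bot.read_camera('scene'); w=bot.read_camera('wrist')
a=cv2.resize(s['pixels'][110:260,330:480],(600,600),interpolation=2)[:560]; 
b=w['pixels'][150:400,220:420]; b=cv2.resize(b,(200,250)); c=np.zeros((560,800,3),np.uint8); c[:,:600]=a; c[:250,600:]=b
save('s4.png',c)
E
```

```text
(no output)
```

View pics/s4.png

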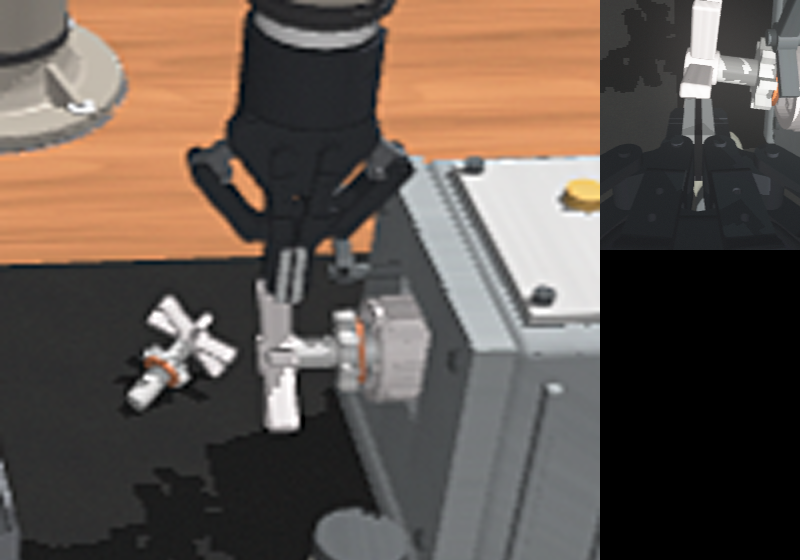

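The finger shows just behind the star; the star is still upright with one arm facing the viewer at (280,355), so the turned angle is unclear. I lift off and measure the star angle numerically.

Call:
jog_arm:
  motion:
    - [0,0,0,0,0,-30,0]
    - [0,0,0,0,0,-80,0]
    - [0,0,0,-30,5,-130,0]
    - [0,0,0,-72,11,-155,0]
    - [0,0,0,-72,11,-155,0]
    - [0,0,0,-72,11,-155,0]
    - [0,0,0,-72,11,-155,0]

```text
t: 10.28
eef_pos: [0.6218, 0.1443, 0.3078]
tool_rot: [-0.001, -0.0, 1.0, -0.0]
contact_force: [0.3, -0.8, -0.8]
gripper_width: 0.006
grasp_force: 0.0
```

```bash
cat > e.py <<'E'
from h import *
import sys
np.set_printoptions(precision=4,suppress=True)
o=bot.get_obs(); w=bot.read_camera('wrist'); s=bot.read_camera('scene'); print(o['t'],o['eef_pos'],o['q'])
save(sys.argv[1],w['pixels'])
OX,OY=.560,.183
def W(P): P=np.atleast_2d(P); return np.c_[OX-P[:,1],OY+P[:,0],P[:,2]]
def arms(phi,hx,hz=.119):
    # outer-face-ish box corners of arms as polygons (6 faces hull)
    out=[]
    for k in range(6):
        a=np.radians(phi+60*k); r=np.array([np.sin(a),np.cos(a)]); n=np.array([r[1],-r[0]])
        out.append(np.array([[hx+ex,*(r*rr+n*e)] for ex in(-.008,.008) for rr in(.012,.050) for e in(-.0045,.0045)])+[0,0,hz])
    return out
def mask(p,T,phi,hx,hz=.119):
    m=np.zeros(p['pixels'].shape[:2],np.uint8)
    for c in arms(phi,hx,hz): cv2.fillConvexPoly(m,cv2.convexHull(np.round(proj(p,W(c),T)*16).astype(np.int32)),255,shift=4)
    return m>0
res=[]
for p,T in ((w,camT(w,o)),(s,None)):
    g=p['pixels'].astype(float).min(2); c=proj(p,W([-.053,0,.119]),T)[0].astype(int)
    b=45 if p is w else 32
    sl=np.s_[max(c[1]-2*b,0):c[1]+2*b,c[0]-b:c[0]+(20 if p is w else 7)]
    img=(g>120)
    L={}
    for t in range(-10,140,2):
        m=mask(p,T,-34+t,-.05-t*5.5e-5)[sl]; L[t]=(m&img[sl]).sum()/(m|img[sl]).sum()
    res.append(L); k=sorted(L,key=L.get)[::-1][:8]; print([(t,round(L[t],3)) for t in k])
k=sorted(L,key=lambda t:res[0][t]+res[1][t])[::-1][:8]; print('both',k)
print('hub',[(np.round(d['xy'],1),round(d['score'],2),onz(w,d['xy'],.119,camT(w,o))) for d in bot.tip_of('plug_hub',w)[:2]])
print('tail',[(np.round(d['xy'],1),round(d['score'],2),onz(w,d['xy'],.185,camT(w,o))) for d in bot.tip_of('pawl_tail',w)[:2]])
E
python3 e.py w5.png
```

```text
10.275 [0.6218 0.1443 0.3078] [-0.6411  0.3772  0.4309  1.5768 -0.1645  1.2259  1.3902]
[(2, np.float64(0.676)), (6, np.float64(0.673)), (4, np.float64(0.672)), (8, np.float64(0.667)), (0, np.float64(0.666)), (10, np.float64(0.665)), (16, np.float64(0.665)), (-8, np.float64(0.664))]
[(38, np.float64(0.499)), (44, np.float64(0.497)), (46, np.float64(0.496)), (48, np.float64(0.495)), (40, np.float64(0.493)), (42, np.float64(0.491)), (50, np.float64(0.486)), (36, np.float64(0.486))]
both [40, -10, 42, 44, 38, 2, -8, 4]
hub [(array([305.9, 128.7]), 0.95, array([0.564 , 0.1318, 0.119 ])), (array([291. ,   1.6]), 0.93, array([0.4468, 0.1189, 0.119 ]))]
tail [(array([358.7,  28.1]), 0.82, array([0.4842, 0.1763, 0.185 ]))]
```

```bash
python3 - <<'E'
from h import *
I=cv2.cvtColor(cv2.imread('pics/w5.png'),4); s=bot.read_camera('scene')['pixels']; s0=cv2.cvtColor(cv2.imread('pics/scene.png'),4); w0=cv2.cvtColor(cv2.imread('pics/w3.png'),4)
f=lambda a,c,h: cv2.resize(a[c[1]-h:c[1]+h,c[0]-h:c[0]+h],(300,300),interpolation=2)
c=np.vstack([np.hstack([f(I,(315,125),55),f(s,(405,197),28)]),np.hstack([f(w0,(318,115),55),f(s0,(405,197),28)])])
save('v9.png',c)
E
```

View pics/v9.png

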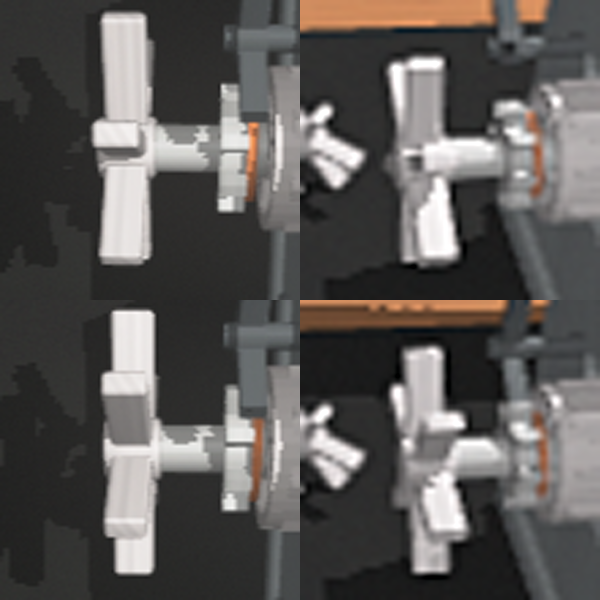

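The star now has one arm almost upright, leaning about 14° to −y (compare the lower "before" pictures). So the finger turned it about 20° and then rode over the arm's tip because it was too high. The pawl stays flipped. I push again, deeper.

Call:
jog_arm:
  motion:
    - [0,0,0,20,-8,60,0]
    - [0,0,0,29,-13,110,0]
    - [0,0,0,29,-13,145,0]
    - [0,0,0,29,-13,165,0]
    - [0,0,0,29,-13,169,0]
    - [0,0,0,29,-13,169,0]
    - [0,0,0,29,-13,169,0]

```text
t: 11.4
eef_pos: [0.5947, 0.1318, 0.1406]
tool_rot: [0.0, -0.0, 1.0, 0.0]
contact_force: [-0.9, 0.2, -0.2]
gripper_width: -0.005
grasp_force: 0.0
```

Call:
jog_arm:
  motion:
    - [0,0,0,8,0,0,0]
    - [0,0,0,14,0,-1,0]
    - [0,0,0,20,0,-3,0]
    - [0,0,0,20,0,-3,0]

```text
t: 11.9
eef_pos: [0.5741, 0.1316, 0.1432]
tool_rot: [0.0, -0.0, 1.0, 0.0]
contact_force: [-0.8, -0.3, -0.1]
gripper_width: -0.002
grasp_force: 0.0
```

Call:
jog_arm:
  motion:
    - [0,0,0,4,0,-1,0]
    - [0,0,0,8,0,-3,0]
    - [0,0,0,12,0,-4,0]
    - [0,0,0,16,0,-5,0]
    - [0,0,0,16,0,-5,0]

```text
t: 12.52
eef_pos: [0.558, 0.1314, 0.1479]
tool_rot: [-0.0, -0.0, 1.0, -0.0]
contact_force: [-0.1, -0.2, -0.5]
gripper_width: -0.0
grasp_force: 0.3
```

Call:
jog_arm:
  motion:
    - [0,0,0,-2,0,-30,0]
    - [0,0,0,-20,-2,-50,0]
    - [0,0,0,-48,-4,-45,0]
    - [0,0,0,-48,-4,-20,0]
    - [0,0,0,-48,-4,6,0]
    - [0,0,0,-48,-4,6,0]
    - [0,0,0,-48,-4,6,0]

```text
t: 13.4
eef_pos: [0.6067, 0.1275, 0.1426]
tool_rot: [0.0, -0.0, 1.0, 0.0]
contact_force: [0.6, 0.2, 0.0]
gripper_width: 0.0
grasp_force: 0.0
```

Call:
jog_arm:
  motion:
    - [0,0,0,8,0,0,0]
    - [0,0,0,16,0,0,0]
    - [0,0,0,23,0,0,0]
    - [0,0,0,30,0,-2,0]
    - [0,0,0,36,0,-4,0]
    - [0,0,0,41,0,-6,0]
    - [0,0,0,41,0,-6,0]
    - [0,0,0,41,0,-6,0]

```text
t: 14.4
eef_pos: [0.5701, 0.1276, 0.1514]
tool_rot: [0.006, 0.0, 1.0, 0.001]
contact_force: [7.6, -0.7, 5.8]
gripper_width: -0.004
grasp_force: 3.8
```

Call:
jog_arm:
  motion:
    - [0,0,0,-4,0,-30,0]
    - [0,0,0,-6,-5,-70,0]
    - [0,0,0,-10,-40,-110,0]
    - [-0.18,0,0,-10,-80,-110,0]
    - [-0.36,0,0,-10,-121,-110,0]
    - [-0.54,0,0,-10,-121,-110,0]
    - [-0.7,0,0,-10,-121,-110,0]
    - [-0.7,0,0,-10,-121,-110,0]
    - [-0.7,0,0,-10,-121,-110,0]

```text
t: 15.52
eef_pos: [0.5754, 0.0077, 0.2584]
tool_rot: [-0.0, -0.001, 0.94, 0.342]
contact_force: [0.8, 0.6, 0.2]
gripper_width: -0.0
grasp_force: 0.0
```

```bash
cat > f.py <<'E'
from h import *
import sys
exec(open('e.py').read().split('res=[]')[0])
T=camT(w,o); I=w['pixels']
h=[(np.round(d['xy'],1),round(d['score'],2)) for d in bot.tip_of('plug_hub',w)[:3]]; print('hub',h,'pred',proj(w,W([-.056,0,.118]),T))
g=I.astype(float).min(2); img=g>120
cen=proj(w,W([-.056,0,.118]),T)[0].astype(int); sl=np.s_[max(cen[1]-75,0):cen[1]+75,max(cen[0]-75,0):cen[0]+75]
best=[]
for t in range(0,60,3):
  for hx in np.arange(-.062,-.045,.002):
    for dz in (-.004,0,.004):
        m=mask(w,T,-34+t,hx,.118+dz)[sl]; ring=cv2.dilate(m.astype(np.uint8),np.ones((7,7)))>0
        best.append((img[sl][m].mean()-img[sl][ring&~m].mean(),t,hx,dz))
best.sort(reverse=True)
for b in best[:6]: print(np.round(b,4))
c=cv2.resize(I[sl],None,fx=4,fy=4,interpolation=2); save('v10.png',c); print(c.shape)
E
python3 f.py w6.png
```

```text
15.525 [0.5754 0.0077 0.2584] [-0.023   0.435   0.3431  1.7834 -0.8331  1.3255  2.2541]
hub [(array([258.3,  37. ]), 0.74), (array([318.1, 170.4]), 0.59)] pred [[318.4665 168.9236]]
[ 0.3247 36.     -0.05   -0.004 ]
[ 0.316 36.    -0.054  0.   ]
[ 0.308 39.    -0.05  -0.004]
[ 0.3075 36.     -0.052  -0.004 ]
[ 0.3045 39.     -0.052  -0.004 ]
[ 0.3039 36.     -0.056   0.004 ]
(600, 600, 3)
```

View pics/v10.png

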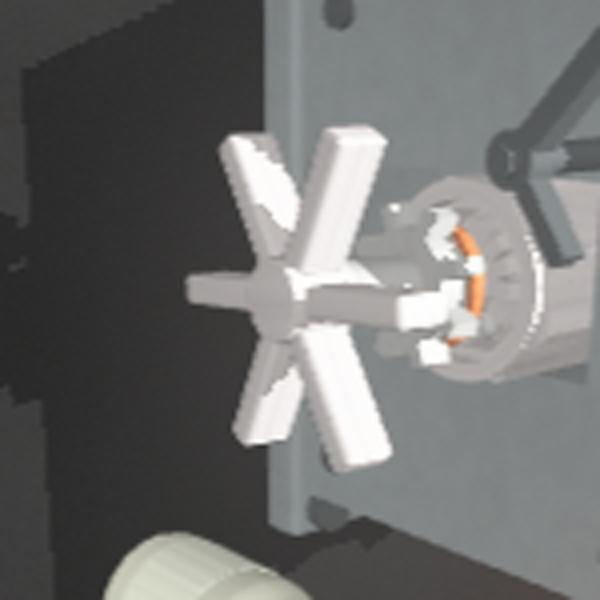

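The frontal view shows one arm nearly upright (2° past, pointing right at (420,305)) and the pawl at (540,170) swung clear of the wheel. So the plug has turned about 96°. It needs about 20° more.

```bash
python3 -c "
from h import *
go((.576,.125,.25),((-1,0,0),(0,0,-1)))
go((.576,.125,.141),((-1,0,0),(0,0,-1)))"
```

```text
[0.699, 0.0, 0.004] [-0.8, 83.4, 81.7]
[0.699, 0.0, 0.004] [-0.6, 13.2, 165.1]
```

Call:
jog_arm:
  motion:
    - [0.17,0,0,0,25,10,0]
    - [0.35,0,0,0,55,40,0]
    - [0.53,0,0,0,83,82,0]
    - [0.7,0,0,0,83,82,0]
    - [0.7,0,0,0,83,82,0]
    - [0.7,0,0,-0.6,50,121,0]
    - [0.7,0,0,-0.6,28,147,0]
    - [0.7,0,0,-0.6,15,162,0]
    - [0.7,0,0,-0.6,15,162,0]
    - [0.7,0,0,-0.6,15,162,0]

```text
t: 16.92
eef_pos: [0.5768, 0.1217, 0.1448]
tool_rot: [0.001, 0.001, 1.0, 0.0]
contact_force: [-0.5, 0.9, 0.8]
gripper_width: -0.0
grasp_force: 0.0
```

Call:
jog_arm:
  motion:
    - [0,0,0,3,0,0,0]
    - [0,0,0,6,0,0,0]
    - [0,0,0,8,0,0,0]
    - [0,0,0,8,0,0,0]

```text
t: 17.42
eef_pos: [0.5679, 0.1225, 0.1437]
tool_rot: [0.0, -0.0, 1.0, 0.0]
contact_force: [0.3, 0.1, 0.2]
gripper_width: 0.0
grasp_force: 0.0
```

Call:
jog_arm:
  motion:
    - [0,0,0,2,0,0,0]
    - [0,0,0,4,0,-1,0]
    - [0,0,0,6,0,-1,0]
    - [0,0,0,7,0,-2,0]
    - [0,0,0,7,0,-2,0]

```text
t: 18.05
eef_pos: [0.5608, 0.1223, 0.1456]
tool_rot: [-0.0, -0.0, 1.0, -0.0]
contact_force: [0.3, -0.3, -0.6]
gripper_width: -0.001
grasp_force: 0.1
```

Call:
jog_arm:
  motion:
    - [0,0,0,-3,0,-30,0]
    - [0,0,0,-6,-5,-70,0]
    - [0,0,0,-15,-40,-113,0]
    - [-0.18,0,0,-15,-80,-113,0]
    - [-0.36,0,0,-15,-115,-113,0]
    - [-0.54,0,0,-15,-115,-113,0]
    - [-0.7,0,0,-15,-115,-113,0]
    - [-0.7,0,0,-15,-115,-113,0]
    - [-0.7,0,0,-15,-115,-113,0]

```text
t: 19.18
eef_pos: [0.5762, 0.0084, 0.2587]
tool_rot: [-0.0, -0.001, 0.94, 0.342]
contact_force: [0.8, -0.1, 0.3]
gripper_width: 0.0
grasp_force: 0.0
```

```bash
python3 f.py w7.png; python3 - <<'E'
from h import *
# axial shift of the star relative to w6: compare gripper-free crops by template on boss vs star is skipped; top camera hub
t=bot.read_camera('top'); print([(np.round(d['xy'],1),round(d['score'],2),onz(t,d['xy'],.118)) for d in bot.tip_of('plug_hub',t)[:3]])
E
```

```text
19.175 [0.5762 0.0084 0.2587] [-0.0254  0.4357  0.3446  1.7819 -0.8339  1.3263  2.2523]
hub [(array([316.8, 161.3]), 0.64), (array([255.4,  34.8]), 0.63)] pred [[317.7998 168.338 ]]
[ 0.2736 36.     -0.05   -0.004 ]
[ 0.2708 36.     -0.052  -0.004 ]
[ 0.2678 33.     -0.052  -0.004 ]
[ 0.266 30.    -0.06   0.004]
[ 0.2633 33.     -0.056   0.    ]
[ 0.2618 33.     -0.054  -0.004 ]
(600, 600, 3)
[(array([235.4, 273. ]), 0.98, array([0.41861441, 0.09491934, 0.118     ])), (array([222.2, 210.5]), 0.57, array([0.54606827, 0.12784283, 0.118     ]))]
```

```bash
python3 - <<'E'
from h import *
a=cv2.imread('pics/w6.png').min(2).astype(int); b=cv2.imread('pics/w7.png').min(2).astype(int)
for im in (a,b):
    c=im[120:216:3,280:376:2]
    print('\n'.join(''.join(' .:-=+*#%@'[min(9,v//26)] for v in r) for r in c)); print('-----')
E
```

```text
......:::::::::==+++==+==+++++=+================
....:::.:::::::===++==+=+++++============+=====-
...:.:::::-=++++=+++==*#%%%@@*+=++++==++====----
..:::::::+*@@%**++++++**%@@@@%++++++++++=+=-----
...:.::::+*#@@@#*+++=**#@@@@@*++++++++++=+=--=--
..::::::::**@@@@@++++**%@@@@%========++=++=--=--
..:.::::::+*#@@@@@*++*#@@@@@*=======+*****+=----
...::::::::**@@@@@@+**%@@@@%======************=-
...::::::::=*##@@@@**#@@@@@*=+#%****+*********+-
..::::::::::+*##@@@**%@@@@%=+++****+#%%+*******+
.:::::::::::-**##*#**%@@@@*=+=+++++%%%*=********
..:::::::::::+*##***#@@@@%+++++++++%@%+-=*******
:::::::::::::-**#***%@@@@*++++++++++@@%+=+**+***
..::::::::::::*****#@@@@@%%*+*****++++**@@#*****
..:::+**+++++*****@@@@@@@@@@%******++*++==**++**
..:::+************@@*****+++*+**++***@@%-=******
...::-+++**********************%@@@@@@@*-=+*****
.::::::::::::+*****************#@@@@@@%%#=******
.:.::::::::::-******%%%%%*+++++#@@%%*+#%%#**+***
..::::::::::::=****#@@@@@%++=++++++**=***++****#
..::::::::::::******%@@@@@++++++++@@@@****+*****
..:::::::::::+******#@@@@@%++====+#@@%*++*****++
...::::::::::*****@**%
[... 1347 characters left out ...]
@*#*****
...::::::::::=*#***#@@@@@%++++++++##*--=*+******
..::.::::::::+******%@@@@@*+++***+@@@#+**+++****
..:::::::::::****@%**%@@@@%+++%*++%%%#*********+
..::::::::::+***%@@**#@@@@@%++====+**********+++
...:::::::::***%@@@***%@@@@@*======++******+*+++
....:::::::=*#@@@@@++*#@@@@@%=+=================
..:::::::::+*%@@@@%++**%@@@@@*+====+===========+
...::::::::**@@@@@++=+**%@@@@@+====+============
.....:::::+*#@@@@%+++++*#@@@@@%+====++==========
....:::::::=%@@%#+++++=**####+++================
....:::::::::::===++==---+===++====+============
....:.:::::::::===++==---==+======+====+========
....:.:::::::::===++===-=++++++===++=+==========
......:::::::::===++=====+++=======+==+=======++
-----
```

```bash
python3 -c "
from h import *
go((.560,.149,.26),((0,1,0),(0,0,-1)))"
```

```text
[0.548, -0.547, 1.504] [15.8, 107.7, 89.7]
```

Call:
jog_arm:
  motion:
    - [0.055,-0.055,0.15,0,5,-10,20]
    - [0.11,-0.109,0.3,0,10,-20,40]
    - [0.164,-0.164,0.45,0,20,-10,70]
    - [0.219,-0.219,0.6,4,40,10,85]
    - [0.274,-0.274,0.75,8,60,30,85]
    - [0.329,-0.328,0.9,10,80,50,85]
    - [0.384,-0.383,1.05,12,100,70,85]
    - [0.438,-0.438,1.2,16,108,90,85]
    - [0.493,-0.492,1.35,16,108,90,85]
    - [0.548,-0.547,1.504,16,108,90,85]

```text
t: 20.68
eef_pos: [0.5594, 0.1498, 0.2599]
tool_rot: [-0.001, 0.705, 0.71, 0.002]
contact_force: [-0.7, 0.0, -1.1]
gripper_width: 0.996
grasp_force: 0.0
```

Call:
jog_arm:
  motion:
    - [0,0,0,0,0,0,85]
    - [0,0,0,0,0,0,85]

```text
t: 20.92
eef_pos: [0.5598, 0.1476, 0.2594]
tool_rot: [-0.001, 0.703, 0.711, 0.003]
contact_force: [-0.4, -0.1, 1.3]
gripper_width: 0.996
grasp_force: 0.0
```

```bash
python3 - <<'E'
from h import *
np.set_printoptions(precision=4,suppress=True)
o=bot.get_obs(); w=bot.read_camera('wrist'); T=camT(w,o); print(o['t'],o['eef_pos'],o['tool_rot'],o['q']); save('w8.png',w['pixels'])
for d in bot.tip_of('plug_hub',w)[:3]: print('hub',np.round(d['xy'],1),round(d['score'],2),onz(w,d['xy'],.117,T))
print('pred hub, arms back, wheel',proj(w,[[.56,.1268,.117],[.56,.1348,.117],[.56,.1628,.117]],T),np.array(w['camera_matrix'])[0])
c=proj(w,[.56,.14,.117],T)[0].astype(int); im=w['pixels'].min(2).astype(int)
s=im[max(c[1]-60,0):c[1]+60:3,max(c[0]-70,0):c[0]+70:2]; print(max(c[0]-70,0),max(c[1]-60,0))
print('\n'.join(''.join(' .:-=+*#%@'[min(9,v//26)] for v in r) for r in s))
E
```

```text
20.925 [0.5598 0.1476 0.2594] [-0.0008  0.7027  0.7115  0.0034] [-0.8591  0.3284  0.631   1.7952 -0.2227  1.0832 -0.1369]
hub [211.  202.9] 0.88 [0.4556 0.137  0.117 ]
hub [309.6 213.5] 0.68 [0.5529 0.1272 0.117 ]
pred hub, arms back, wheel [[316.6931 213.9212]
 [316.7936 206.2829]
 [317.1585 178.5666]] [302.196    0.     317.8956]
246 141
:::::::::::---:::::++++++++++***************+++++++++-::::::::::::::::
:::::::::::---:::::++++++++++***************+++++++++:::::::::::::::::
::::::::::::--:::::++++++++++**************++++++++++:::::::::::::::::
:::::::::::---:::::==++++++++**************+++++++++=:::::::::::::::::
::::::::::::--:::::-==+++++++++**********++++++++++=-:::::::::::::.::.
::::::.::::===-:::::=++++++++++**********++++++++++=-:::::::::::.:....
::::::.::::====-:::::::::-=+@@@@@@@@@@@@@%%#+++--::::::::::::.....:...
::::::.::::====-:::::::::::::-=++++++++=-::::::::::::::::.:...........
::::::.:::-====---:::::=-::::::-=++++++=:::::::::::::.:..:............
:::--------=====------=*%+------------:::::::=-:::::::................
-----------===============---=---------------+=:
[... 1381 characters left out ...]
::::::::::::::+%%@%+=-:...::.....:*%%%%%%%#*-::::::::::::::::
:::::::::::::::::::::::#@@@%+-................+%%%@#*.::::::::::::::::
:::::::::::::::::::::::*%%@%=:::::::::::.........=#:.....:::::::::::::
:::::::::::::::::::::::::=**::::::::::::...::::..........:::::::::::::
::::::::::::::::::::::::::::::::::::::::...:::::::.......:::::::::::::
::::::::::::::::::::::::::::::::::::::::...::::::::::...::::::::::::::
::::::::::::::::::::::::::::::::::::::::..::::::::::::::::::::::::::::
::::::::::::::::::::::::::::::::::::::::::::::::::::::::::::::::::::::
::::::::::::::::::::::::::::::::::::::::::::::::::::::::::::::::::::::
::::::::::::::::::::::::::::::::::::::::::::::::::::::::::::::::::::::
```

Call:
jog_arm:
  motion:
    - [0,0,0,1,-1,40,85]
    - [0,0,0,1.5,-2,75,85]
    - [0,0,0,1.5,-2,95,85]
    - [0,0,0,1.5,-2,115,85]
    - [0,0,0,1.5,-2,135,85]
    - [0,0,0,1.5,-2,150,85]
    - [0,0,0,1.5,-2,154,85]
    - [0,0,0,1.5,-2,154,85]

```text
t: 22.02
eef_pos: [0.5586, 0.1498, 0.1055]
tool_rot: [-0.001, 0.704, 0.71, 0.003]
contact_force: [0.5, -0.1, -0.4]
gripper_width: 0.995
grasp_force: 0.0
```

Call:
jog_arm:
  motion:
    - [0,0,0,0,0,0,30]
    - [0,0,0,0,0,0,10]
    - [0,0,0,0,0,0,5]
    - [0,0,0,0,0,0,5]
    - [0,0,0,0,0,0,5]
    - [0,0,0,0,0,0,5]
    - [0,0,0,0,0,0,5]
  grip_force: 60

```text
t: 22.9
eef_pos: [0.5587, 0.1502, 0.1055]
tool_rot: [-0.001, 0.704, 0.71, 0.003]
contact_force: [-0.0, -0.5, 1.9]
gripper_width: 0.188
grasp_force: 58.5
```

Call:
jog_arm:
  motion:
    - [0,0,0,-2,0,0,5]
    - [0,0,0,-4,0,0,5]
    - [0,0,0,-6,0,0,5]
    - [0,0,0,-6,0,0,5]

```text
t: 23.4
eef_pos: [0.5587, 0.1459, 0.1053]
tool_rot: [-0.001, 0.703, 0.711, 0.004]
contact_force: [0.6, 5.3, 0.5]
gripper_width: 0.185
grasp_force: 58.5
```

Call:
jog_arm:
  motion:
    - [0,0,0,-4,0,0,5]
    - [0,0,0,-8,0,0,5]
    - [0,0,0,-12,0,0,5]
    - [0,0,0,-12,0,0,5]

```text
t: 23.9
eef_pos: [0.5581, 0.1307, 0.1048]
tool_rot: [-0.001, 0.704, 0.71, 0.002]
contact_force: [1.3, 0.2, -4.8]
gripper_width: 0.183
grasp_force: 58.5
```

Call:
jog_arm:
  motion:
    - [0,0,0,-6,0,0,5]
    - [0,0,0,-12,0,0,5]
    - [0,0,0,-18,0,0,5]
    - [0,0,0,-24,0,0,5]
    - [0,0,0,-32,0,0,5]
    - [0,0,0,-40,0,0,5]
    - [0,0,0,-48,0,0,5]
    - [0,0,0,-50,0,0,5]
    - [0,0,0,-50,0,0,5]

```text
t: 25.02
eef_pos: [0.5591, 0.0821, 0.105]
tool_rot: [-0.001, 0.704, 0.71, 0.003]
contact_force: [-0.2, 0.0, -3.5]
gripper_width: 0.186
grasp_force: 58.6
```

```bash
python3 - <<'E'
from h import *
np.set_printoptions(precision=4,suppress=True)
o=bot.get_obs(); w=bot.read_camera('wrist'); s=bot.read_camera('scene'); t=bot.read_camera('top'); print(o['t'],o['eef_pos'],o['contact_force'],o['q'])
y=o['eef_pos'][1]; P=dict(plug_hub=[.558,y-.022,.117],plug_tip=[.558,y+.07,.117])
for n in P:
    for nm,p,T in (('w',w,camT(w,o)),('s',s,None),('t',t,None)):
        print(n,nm,proj(p,P[n],T)[0],[(np.round(d['xy'],1).tolist(),round(d['score'],2)) for d in bot.tip_of(n,p)[:3]])
im=s['pixels'].min(2).astype(int)[165:225:2,340:430]
print('\n'.join(''.join(' .:-=+*#%@'[min(9,v//26)] for v in r) for r in im))
im=w['pixels'].min(2).astype(int)[100:300:4,250:390:2]
print('\n'.join(''.join(' .:-=+*#%@'[min(9,v//26)] for v in r) for r in im))
E
```

```text
25.025 [0.5591 0.0821 0.105 ] [-0.218   0.0247 -3.4949] [-0.6652  0.5009  0.5369  1.9612 -0.3669  0.7714  0.0931]
plug_hub w [314.1339 313.7301] [([127.5, 181.1], 0.79), ([317.5, 314.1], 0.56)]
plug_hub s [369.8448 199.409 ] [([369.7, 202.1], 0.78)]
plug_hub t [255.1462 205.5972] [([255.9, 207.3], 0.62), ([233.0, 271.7], 0.57)]
plug_tip w [315.6104 128.8085] [([199.6, 228.0], 0.77), ([321.1, 132.8], 0.7)]
plug_tip s [408.4549 198.1077] [([409.0, 196.4], 0.57), ([363.2, 206.8], 0.38)]
plug_tip t [210.8906 204.537 ] [([344.6, 237.6], 0.7), ([258.8, 254.8], 0.61)]
------------------------------=:...................::-==---------------=:-----------::::::
--------------------------------.....  ..........:-==-------------------:-----------::::::
--------------------------------. ..... .......... :--------------------------------::::::
--------------------------------. .:... ........:..:--------------------::---------:::::::
--------------------------------. .........----:.. :-----------------:::::----:...::::::::
-------:::::::::.::::::.      .  .....  ...:-::...........................-==
[... 5047 characters left out ...]
-@@@@@*--*@@@@@@#**#@@@@@@@@@@%%%@@@@@@%%@@@@@@@@%+:---------
---*%%=-----------*@@@@@@###*@@@@@@@@@@%%%@@@@@@*%+----=#@+:----------
@@@@@%%%%#========%@@@@@@##**@@@@@@@@@@%%%@@@@@@#%%======-::----------
@@@@@@@@@%%------+%%@@@@@#**##@@@@@@@@@%%%@@@@@@#%%+------:::---::::::
@@@@@@@@@@+------#%%%@@@@#**##@@@@@@@@@@%%@@@@@@%%%*-------:::::::::::
@@@@@@@@@@------=%%%%%#--:+*##@@@@@@@@@@%%+---#%%%%%=------:::=*%%%%%%
*@@@@@@@@=------*%%%%%*--:+**#@@@@@@@@@@%%+---#%%%%%*------=**%%%@@@@@
-@@@@@@%------------*#+=-:+**##@@@@@@@@@%%+--=@@+------------=%@@@@@@@
---=@%---------------**--:+**##@@@@@@@@@%%+--=@%---------------*######
:----:::--------------:--:+**##@@@@@@@@@%%+:-=------------------######
```

Plug drawn clear, level and in line (hub ≈ (0.558, 0.060, 0.117), tip 31 mm outside the mouth). Now to the tray, tilting the tip down about 23°.

Call:
jog_arm:
  motion:
    - [0,0,0,-20,-5,-10,5]
    - [0,0,0,-50,-12,-20,5]
    - [0,0,0,-85,-20,-30,5]
    - [0,-0.1,0,-120,-28,-30,5]
    - [0,-0.2,0,-155,-36,-30,5]
    - [0,-0.3,0,-190,-44,-30,5]
    - [0,-0.4,0,-220,-50,-30,5]
    - [0,-0.4,0,-238,-54,-30,5]
    - [0,-0.4,0,-238,-54,-30,5]
    - [0,-0.4,0,-238,-54,-30,5]

```text
t: 26.72
eef_pos: [0.5076, -0.1566, 0.134]
tool_rot: [0.14, 0.691, 0.696, -0.136]
contact_force: [0.0, 0.3, -4.0]
gripper_width: 0.189
grasp_force: 58.8
```

```bash
python3 - <<'E'
from h import *
np.set_printoptions(precision=4,suppress=True)
o=bot.get_obs(); s=bot.read_camera('scene'); t=bot.read_camera('top'); print(o['t'],o['eef_pos'],rot(o).as_matrix()[:,2],o['contact_force'])
M=rot(o); hub=o['eef_pos']+M.apply([-.022,0,-.012]); tip=o['eef_pos']+M.apply([.07,0,-.012]); print(hub,tip)
for n,P in (('plug_hub',hub),('plug_tip',tip)):
    for nm,p in (('s',s),('t',t)): print(n,nm,proj(p,P)[0],[(np.round(d['xy'],1).tolist(),round(d['score'],2)) for d in bot.tip_of(n,p)[:3]])
go((.505,-.1565,.045))
E
```

```text
26.725 [ 0.5076 -0.1566  0.134 ] [ 0.007  -0.3829 -0.9238] [ 0.0089  0.2711 -3.953 ]
[ 0.5077 -0.1723  0.1535] [ 0.5071 -0.0873  0.1183]
plug_hub s [270.6244 177.7373] [([379.0, 192.9], 0.73), ([268.8, 178.7], 0.72)]
plug_hub t [368.2323 231.8279] [([368.8, 235.1], 0.9)]
plug_tip s [306.4976 188.5202] [([365.1, 208.4], 0.76)]
plug_tip t [325.5166 231.8011] [([325.9, 153.4], 0.65)]
[0.0, 0.0, 0.0] [33.8, -2.7, 82.0]
```

Call:
jog_arm:
  motion:
    - [0,0,0,7,0,17,5]
    - [0,0,0,14,0,34,5]
    - [0,0,0,21,0,50,5]
    - [0,0,0,27,-1,66,5]
    - [0,0,0,31,-2,76,5]
    - [0,0,0,34,-2,82,5]
    - [0,0,0,34,-2,82,5]
    - [0,0,0,34,-2,82,5]

```text
t: 28.02
eef_pos: [0.5059, -0.1568, 0.0452]
tool_rot: [0.141, 0.69, 0.696, -0.137]
contact_force: [0.8, 0.4, -3.1]
gripper_width: 0.184
grasp_force: 58.8
```

Call:
jog_arm:
  motion:
    - [0,0,0,1.1,0,2.8,5]
    - [0,0,0,2.3,0,5.5,5]
    - [0,0,0,3.4,0,8.3,5]
    - [0,0,0,3.4,0,8.3,5]

```text
t: 28.52
eef_pos: [0.5057, -0.1567, 0.036]
tool_rot: [0.14, 0.69, 0.696, -0.137]
contact_force: [-0.1, 0.4, 0.6]
gripper_width: 0.182
grasp_force: 59.3
```

Call:
jog_arm:
  motion:
    - [0,0,0,0.4,0,0.9,5]
    - [0,0,0,0.8,0,1.8,5]
    - [0,0,0,0.8,0,1.8,5]

```text
t: 28.9
eef_pos: [0.5059, -0.1561, 0.0347]
tool_rot: [0.14, 0.69, 0.696, -0.137]
contact_force: [-3.5, 8.3, 15.0]
gripper_width: 0.186
grasp_force: 61.0
```

Call:
jog_arm:
  motion:
    - [0,0,0,0.8,0,1,25]
    - [0,0,0,0.8,0,1,40]
    - [0,0,0,0.8,0,1,60]
    - [0,0,0,0.8,0,1,60]
    - [0,0,0,0.8,0,1,60]
  grip_force: 20

```text
t: 29.52
eef_pos: [0.5056, -0.1563, 0.0327]
tool_rot: [0.14, 0.69, 0.696, -0.137]
contact_force: [1.1, 1.2, -0.7]
gripper_width: 0.701
grasp_force: 0.0
```

Call:
jog_arm:
  motion:
    - [0,0,0,0.5,0,-10,60]
    - [0,0,0,0.5,0,-25,60]
    - [0,0,0,0.5,0,-50,60]
    - [0,0,0,0.5,0,-90,60]
    - [0,0,0,0.5,0,-140,60]
    - [0,0,0,0.5,0,-140,60]
    - [0,0,0,0.5,0,-140,60]

```text
t: 30.4
eef_pos: [0.5044, -0.1016, 0.162]
tool_rot: [0.14, 0.69, 0.697, -0.137]
contact_force: [0.0, 0.1, 0.2]
gripper_width: 0.704
grasp_force: 0.0
```

```bash
python3 - <<'E'
from h import *
np.set_printoptions(precision=4,suppress=True)
o=bot.get_obs(); s=bot.read_camera('scene'); w=bot.read_camera('wrist'); t=bot.read_camera('top'); T=camT(w,o); print(o['t'],o['eef_pos'],o['contact_force'])
for n,z in (('plug_hub',.048),('plug_tip',.016),('pawl_tail',.19)):
    for nm,p,TT in (('s',s,None),('t',t,None),('w',w,T)): print(n,nm,[(np.round(d['xy'],1).tolist(),round(d['score'],2),onz(p,d['xy'],z,TT)) for d in bot.tip_of(n,p)[:3]])
E
```

```text
30.4 [ 0.5044 -0.1016  0.162 ] [0.0047 0.0919 0.2271]
plug_hub s [([274.3, 208.4], 0.92, array([ 0.4905, -0.1689,  0.048 ])), ([378.6, 194.4], 0.79, array([0.4456, 0.1043, 0.048 ]))]
plug_hub t [([366.4, 243.6], 0.97, array([ 0.4862, -0.1779,  0.048 ]))]
plug_hub w [([304.4, 222.1], 0.56, array([ 0.4931, -0.1792,  0.048 ]))]
plug_tip s [([363.1, 207.2], 0.7, array([0.4569, 0.0636, 0.016 ]))]
plug_tip t [([329.8, 234.6], 0.83, array([ 0.5052, -0.0973,  0.016 ]))]
plug_tip w [([310.9, 120.3], 0.91, array([ 0.4993, -0.088 ,  0.016 ]))]
pawl_tail s [([412.1, 157.2], 0.62, array([0.4931, 0.1664, 0.19  ]))]
pawl_tail t []
pawl_tail w [([314.8, 121.8], 0.31, array([ 0.5033, -0.0091,  0.19  ]))]
```

```bash
python3 -c "
from station import bot
print(bot.hand_in())"
```

```text
the job is handed in; nothing more can be done
None
```

The plug is out of the gearbox and lying in the empty tray, the pawl is still flipped back, and I handed the job in at about 30 s of the 54 s allowed. The station gave no verdict; the last camera check showed the handle and inner end inside the tray walls. I steered clear of the jar, spanner and vee block throughout.

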